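Set the machine's log book on its sloped stand

ROBOT

A 6-joint arm with a two-finger parallel gripper is mounted at the origin on a cart in front of the work surface, level with it; the furniture and walls round the work are solid. World frame = base frame: x ahead of the robot, y to its left, z up, the work surface at z = 0. Lengths are in m, angles in rad, forces in N, time in s.
With the tool pointing down it reaches from about 0.4 to 0.825 m from the base axis. Payload 7 kg.
Tool frame: the origin (TCP) lies midway between the tips of the shut fingers; the grasp point (between the pads) lies 19 mm behind it; z points along the fingers, y is the line along which they close (so a half turn about z gives the same grasp; the last joint's range is limited). The gripper opens to 88 mm and grips with 3 to 60 N. Pads are 19 mm wide; open, the fingers measure 130 mm over their backs; the gripper's body (78 mm by 193 mm) begins 47 mm behind the grasp point.
Start: joints at [1.434, 0.359, 0.012, 0, -1.224, -0.288], TCP at [0.278, 0.615, 0.207] pointing down, gripper open.
Joint ranges: [-3.07, 3.07], [-1.43, 2.12], [-1.02, 1.25], [-3.03, 1.67], [-3.05, -0], [-3.03, 3.03]. Speed limits (rad/s): [2.39, 2.39, 3.01, 3.14, 3.14, 3.14].

INTERFACE

Orientations are given as [roll, pitch, yaw] about the fixed x, y, z axes, in that order (R = Rz(yaw) Ry(pitch) Rx(roll)).
In Python, from plant import manip gives the robot as it stands.
- The arm moves only by the shell command python3 -m jog 'ROWS' [FORCE]. ROWS is JSON, a list of rows, each an object with "fingers": the finger opening in m, from 0 to 0.0876; "slide": the shift along the world's x, y, z in m, a list of three; "delta_rot": the turn, a rotation vector about the world's x, y, z in rad, a list of three. A call has exactly 10 rows; each row shifts and turns the commanded pose from where the row before left it; what a row does not reach is not made up. A row lasts 1/10 s, in which the tool goes at most 50 mm and 8.59 degrees, less where a joint would pass 70% of its speed; a pose out of reach is approached as far as the arm can. A call is refused whole if a number of a shift passes 0.05 or a number of a turn 0.15, either way. A call with a gripper value outside its range is refused whole. The fingers move at their own pace and stop on an object; FORCE is the grip in N (left out, the last holds). Time passes only in rows, so rows that do not move let the fingers close, or fill a call up. It gives the time, the measured TCP pose, the force, the opening and the grip force at its end, in the units of the state.
- manip.read_state(): the state, without advancing time (a new reading comes with each control period).
- manip.capture(name): name is "scene" or "top"; returns a dict with "frame" (400x640x3 uint8, blue, green, red), "fx", "fy", "cx", "cy" (pixels), "xyz" and "orientation" of the camera in the world. Camera axes: x right, y down, z forward; pixel columns grow to the right and rows downward; lengths in m; the calibration is good to about 2 mm. A picture is of the moment at which its call begins. There is no depth.
- manip.sign_off(): hands the job in; it is judged then, once.
The state is a dict: "time_s": time; "joint_pos": joint angles; "joint_velocities": joint speeds; "joint_efforts": joint torques, N m; "tcp_pos": TCP position; "orientation": TCP orientation; "force": force on the tool from outside, world axes, zero at the start; "wrist_torque": the same for the moment, N m; "gripper_width": finger opening in m; "grasp_force": force on a finger pad.
Only numpy, scipy, OpenCV 4.12 (cv2) and the standard library are available. Lean on these libraries where they do the work, as an engineer would, in place of code of your own. Each camera call takes 0.05 s, during which the arm holds its last target. There are 200 camera calls.

TASK

The black log book has been left lying on the flat top ledge of the reading stand. Draw it forward over the edge so that it lies flat on the slope with its whole spine squarely against the bottom lip, near the middle of the stand's width, and then swing the steel keeper bar right across it, about parallel to the lip. Leave the stepped shaft and the steel block beside the stand where they are.

Things in the scene. Friction and masses are not known exactly. Their poses are not given: they have to be found in the camera images.
- log_stand: Fixed reading stand, grey sheet steel on dark bar legs, 168 deep x 280 wide x 67 high. Origin on the bench under the inner corner of the lip, mid-width; x from lip to back, y to the stand's left, z up. The plate rises at 30 deg from the lip (x 0, z 22) to the crest (x 78, z 67), 90 along the slope. Behind it a flat ledge at z 67 runs to x 163, open at the back.
- stand_slope: The stand's sloped plate. Origin at the inner corner of plate and lip, mid-width; x up the slope, y to the stand's left, z square off the plate. The lip is 5 thick and stands 16 off the plate. The book seated against the lip reaches 105 up the slope: its top edge overhangs the crest by 15 and stands about 7 above ledge level.
- setup_log: Loose closed black hardcover book, 151x105x17 (solid 15), 0.11-0.22 kg. Origin: centre of underside; x along the 151, y to the spine (spine at y +52, fore edge with elastic at -53), z out of the cover. Starts face up on the ledge, spine towards the lip within 0.15 rad, front part jutting over the slope, centre 12-26 behind the crest; tips on to the slope once its centre passes the crest.
- log_spine (a point): Middle of the log book's lower spine edge (underside).
- keeper (a joint): Angle (rad) of the flat steel keeper bar (13 wide, 5 thick, underside 21 off the plate, clears the seated book), turning about the plate's normal on a pivot at the stand's right. 0: points up the slope; negative: leans out to the right (start -0.5 to -0.05); 1.57: across the book, parallel to the lip; stops -0.6 and 1.65. Friction, about 1 N at the pin, holds it anywhere.
- keeper_pin (a point): Middle of the black round pin at the keeper's free end, 14 diameter, 38 long, square to the sloped plate (reaches from 21 to 59 off it; this point is 41 off it), 90 from the pivot. Can be pushed from the side.
- keeper_pivot (a point): On the keeper's pivot axis, 41 off the sloped plate; it stands 28 up the slope from the lip and 125 to the right of the middle.
- shaft_step: Loose stepped steel shaft standing upright left of the stand, 36 diameter x 85 high. Origin at the centre of its foot. To be left alone.
- block_123_a: Loose steel setup block with holes, 50 x 60 x 25 high, lying right of the stand. Origin at the centre of its underside. To be left alone.

How it is judged:
By the outcome, as a careful person would: the job done as asked, in the order asked, and still so for the second after the job is handed in, with the robot touching nothing.
It also fails if it takes over 51 s, if anything falls off the work surface, if the arm or the gripper's body presses on something with over 40 N, if the wrist force passes 120 N, or if a joint passes its speed limit or range.

## Working session

There is one attempt and no reset: what is moved stays moved. The work goes in short steps, Python scripts to look and compute and a shell command to move; the robot and the scene stay as the last step left them, time stands still between calls to the robot, and variables do not carry over. Pictures are saved under pics/ and viewed, at most 10 in all, crops included, and the job is handed in when it is done.

```bash
mkdir -p pics; cat > h.py <<'E'
import numpy as np, cv2
from scipy.spatial.transform import Rotation as R
from plant import manip
def cap(n):
    c=manip.capture(n); o=c["orientation"]; print(n,np.round(c["xyz"],3),np.round(o,3),c["fx"],c["cx"],c["cy"]); return c
def Rm(c):
    o=np.array(c["orientation"],float)
    return R.from_euler('xyz',o).as_matrix() if o.size==3 else (o if o.shape==(3,3) else R.from_quat(o).as_matrix())
def ray(c,u,v): return Rm(c)@np.array([(u-c["cx"])/c["fx"],(v-c["cy"])/c["fy"],1])
def onz(c,u,v,z):
    d=ray(c,u,v);p=np.array(c["xyz"]);return p+d*(z-p[2])/d[2]
def proj(c,P):
    q=Rm(c).T@(np.array(P)-np.array(c["xyz"]));return q[0]/q[2]*c["fx"]+c["cx"],q[1]/q[2]*c["fy"]+c["cy"]
E
python3 - <<'E'
from h import *
for n in("scene","top"):
    c=cap(n); cv2.imwrite(f"pics/{n}0.png",c["frame"])
    np.save(n+"0.npy",c,allow_pickle=True)
print(manip.read_state())
E
```

```text
scene [0.014 0.581 0.48 ] [-2.041 -0.022 -2.411] 395.71792792004516 313.34944983433843 203.13641221621282
top [ 0.252 -0.009  1.286] [-2.937e+00  1.000e-03 -1.643e+00] 435.77016883164896 315.1769312235882 196.9654776271045
{'time_s': 0.1, 'joint_pos': array([ 1.43412610e+00,  3.59323506e-01,  1.11606136e-02, -3.06705926e-04,
       -1.22413881e+00, -2.88107479e-01]), 'joint_velocities': array([-1.47317816e-03, -1.43089957e-03, -1.00291937e-03,  4.92182560e-05,
        1.05466415e-03,  1.12534838e-03]), 'joint_efforts': array([-1.14329541e-03, -5.84162951e+01,  2.93750614e+01,  7.01556936e+00,
        1.01470639e-02, -5.30965804e-05]), 'tcp_pos': array([0.27800918, 0.6145658 , 0.20571583]), 'orientation': array([ 3.14006739e+00, -1.51318356e-04, -4.24882014e-01]), 'force': array([ 0.39331804,  0.00332492, -0.85297372]), 'wrist_torque': array([-0.01820464,  0.01662508,  0.04554376]), 'grasp_force': 0.0, 'gripper_width': 0.0874472628188514}
```

View pics/scene0.png

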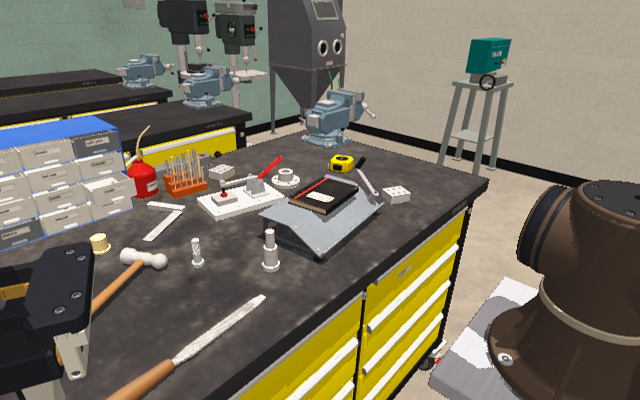

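View pics/top0.png

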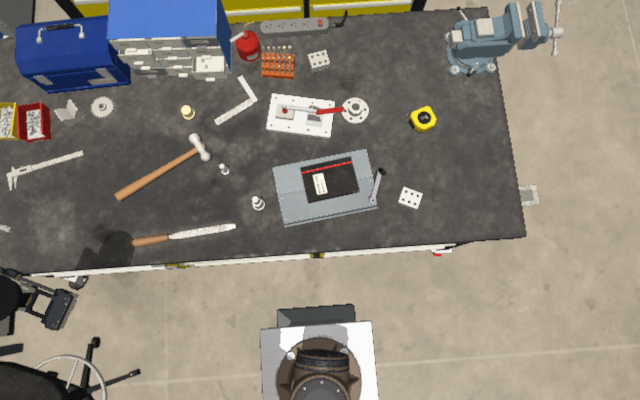

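The top view shows the stand at about (272–380, 150–226), with the book at about (302–360, 157–202) and a red elastic at its back. The keeper lies at (371–383, 168–203), the shaft at (258,203) and the block at (411,198). I'll enlarge both views to read the corners.

```bash
python3 - <<'E'
from h import *
t=cv2.imread("pics/top0.png")[140:235,262:395]; s=cv2.imread("pics/scene0.png")[145:265,250:410]
a=cv2.resize(t,None,fx=6,fy=6,interpolation=cv2.INTER_CUBIC)
for i in range(0,133,10): cv2.putText(a,str(262+i),(i*6,8),0,.3,(0,255,255)); a[::4,i*6]=(0,255,255)
for i in range(0,95,10): cv2.putText(a,str(140+i),(0,i*6+8),0,.3,(0,255,255)); a[i*6,::4]=(0,255,255)
cv2.imwrite("pics/t1.png",a)
a=cv2.resize(s,None,fx=5,fy=5,interpolation=cv2.INTER_CUBIC)
for i in range(0,160,10): cv2.putText(a,str(250+i),(i*5,8),0,.3,(0,255,255)); a[::4,i*5]=(0,255,255)
for i in range(0,120,10): cv2.putText(a,str(145+i),(0,i*5+8),0,.3,(0,255,255)); a[i*5,::4]=(0,255,255)
cv2.imwrite("pics/s1.png",a)
E
```

```text
(no output)
```

View pics/t1.png

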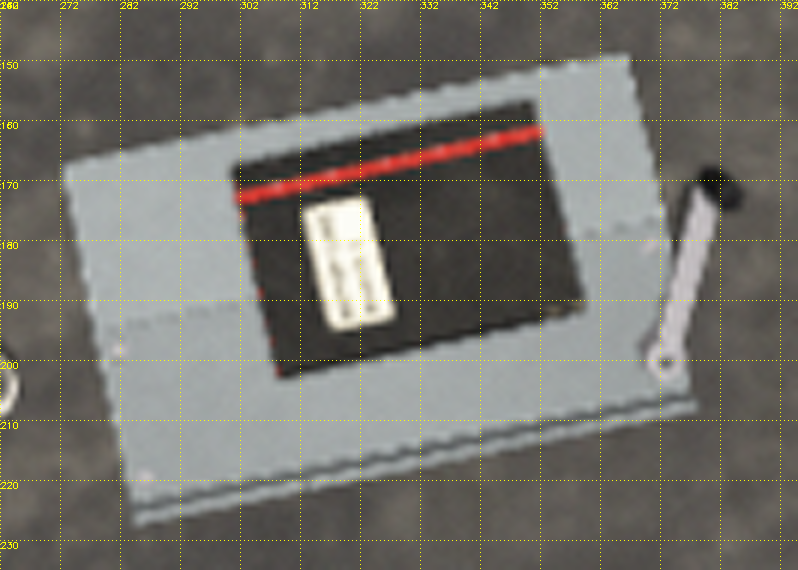

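View pics/s1.png

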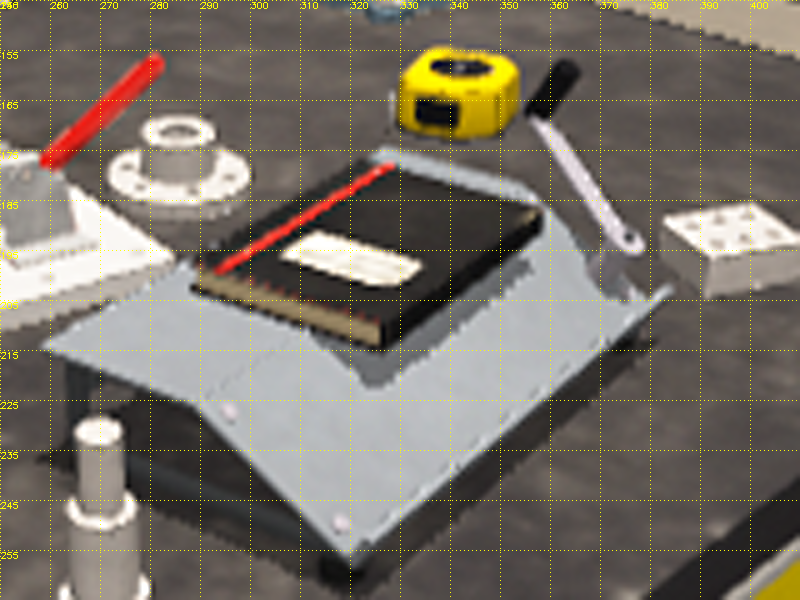

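Readings: stand back corners at (272.5,167.5) and (366.5,149), outer lip corners at (284.5,227) and (377.5,208.5). Book cover corners are at (300.5,167.5), (351,156.5), (359,191.5) and (308.5,203). The keeper pivot is at (373,200) and the pin top at about (383,171).

```bash
cat >> h.py <<'E'
def fit(m,w):
    m=np.array(m)[:,:2];w=np.array(w)[:,:2];A=(m-m.mean(0));B=(w-w.mean(0))
    a=np.arctan2((A[:,0]*B[:,1]-A[:,1]*B[:,0]).sum(),(A*B).sum());c,s=np.cos(a),np.sin(a)
    t=w.mean(0)-np.array([[c,-s],[s,c]])@m.mean(0);return a,t,w-(m@np.array([[c,-s],[s,c]]).T+t)
E
python3 - <<'E'
from h import *
c=np.load("top0.npy",allow_pickle=True).item(); s=np.load("scene0.npy",allow_pickle=True).item()
g=lambda u,v,z:onz(c,u-.4,v-.4,z)
W=[g(272.5,167.5,.067),g(366.5,149,.067),g(284.5,227,.0335),g(377.8,208.5,.0335)]
M=[(.163,.14),(.163,-.14),(-.0123,.14),(-.0123,-.14)]
a,t,r=fit(M,W);print("stand yaw",a,t,"res",np.round(r,4))
Rz=R.from_euler('z',a).as_matrix()
B=[g(300.5,167.5,.084),g(351,156.5,.084),g(359,191.5,.084),g(308.5,203,.084)]
ab,tb,rb=fit([(.0755,-.053),(-.0755,-.053),(-.0755,.052),(.0755,.052)],B)
print("book",ab,tb,np.round(rb,4))
inv=lambda P:Rz.T@(np.array(P)-np.r_[t,0]); print("book in stand",inv(np.r_[tb,.067]),"rel yaw",ab-a-np.pi/2)
# slope->stand
S=R.from_euler('y',-np.pi/6).as_matrix()
sl=lambda p:Rz@(S@np.array(p)+[0,0,.022])+np.r_[t,0]
print("pivot pix",proj(c,sl([.028,-.125,.026])))
for k in(-.6,-.5,-.4,-.3,-.2,-.1):
    P=[.028+.09*np.cos(k),-.125+.09*np.sin(k)]
    print(k,proj(c,sl(P+[.059])),proj(c,sl(P+[.026])),proj(s,sl(P+[.059])),proj(s,sl(P+[.021])))
for P in M: print("scene",proj(s,Rz@np.array([*P,.067 if P[0]>0 else .0335])+np.r_[t,0]))
h=(np.array([300,145])*0)
for n,p in(("pivot",[.028,-.125,.041]),("slope org",[0,0,0])): print(n,sl(p))
print("shaft",g(258.5,204,.085),"block",g(411,198,.025))
E
```

```text
stand yaw 0.1264160402010408 [ 0.45927778 -0.06736796] res [[-0.0014 -0.0006]
 [-0.0006 -0.    ]
 [ 0.0013 -0.0011]
 [ 0.0006  0.0018]]
book 1.7186533942579705 [ 0.54959768 -0.07057693] [[ 0.0004 -0.0017]
 [ 0.0003  0.0008]
 [-0.0001  0.0029]
 [-0.0005 -0.0019]]
book in stand [ 0.08919458 -0.01457086  0.067     ] rel yaw 0.02144102726203312
pivot pix (np.float64(372.30735634572807), np.float64(199.82936451722165))
-0.6 (np.float64(389.47959359418564), np.float64(174.84309232302792)) (np.float64(386.4421725791042), np.float64(171.85647425571804)) (np.float64(369.5525356263667), np.float64(158.85494285839007)) (np.float64(362.01551696736277), np.float64(169.0608723388744))
-0.5 (np.float64(386.5616735428898), np.float64(173.75348138713798)) (np.float64(383.59408674670124), np.float64(170.79023658369155)) (np.float64(366.8222995178233), np.float64(158.47775412320846)) (np.float64(359.315214174055), np.float64(168.73891111102125))
-0.4 (np.float64(383.516923263723), np.float64(172.9640062829784)) (np.float64(380.62315687229284), np.float64(170.01711189603088)) (np.float64(364.21205244370
[... 639 characters left out ...]
4(373.94596838286), np.float64(172.4746681547438)) (np.float64(371.2893137665984), np.float64(169.53271063633264)) (np.float64(357.3456311695409), np.float64(159.48880129053637)) (np.float64(349.89525178267013), np.float64(169.95953754446037))
scene (np.float64(257.42935453449917), np.float64(213.6725594637586))
scene (np.float64(327.1686068698919), np.float64(174.13328166750455))
scene (np.float64(324.29176302517186), np.float64(253.68078119826524))
scene (np.float64(385.179831972304), np.float64(202.96074028523094))
pivot [ 0.47875653 -0.19089784  0.07150704]
slope org [ 0.45927778 -0.06736796  0.022     ]
shaft [0.49361178 0.13467364 0.085     ] block [ 0.49108591 -0.30839006  0.025     ]
```

```bash
python3 -m jog '[{"fingers":0,"slide":[0.0142,-0.0389,0],"delta_rot":[0,0,-0.102]},{"fingers":0,"slide":[0.0142,-0.0389,0],"delta_rot":[0,0,-0.102]},{"fingers":0,"slide":[0.0142,-0.0389,0],"delta_rot":[0,0,-0.102]},{"fingers":0,"slide":[0.0142,-0.0389,0],"delta_rot":[0,0,-0.102]},{"fingers":0,"slide":[0.0142,-0.0389,0],"delta_rot":[0,0,-0.102]},{"fingers":0,"slide":[0.0142,-0.0389,0],"delta_rot":[0,0,-0.102]},{"fingers":0,"slide":[0.0142,-0.0389,0],"delta_rot":[0,0,-0.102]},{"fingers":0,"slide":[0.0142,-0.0389,0],"delta_rot":[0,0,-0.102]},{"fingers":0,"slide":[0.0142,-0.0389,0],"delta_rot":[0,0,-0.102]},{"fingers":0,"slide":[0.0142,-0.0389,0],"delta_rot":[0,0,-0.102]}]' 20
python3 -m jog '[{"fingers":0,"slide":[0.0142,-0.0389,0],"delta_rot":[0,0,0]},{"fingers":0,"slide":[0.0142,-0.0389,0],"delta_rot":[0,0,0]},{"fingers":0,"slide":[0.0142,-0.0389,0],"delta_rot":[0,0,0]},{"fingers":0,"slide":[0.0142,-0.0389,0],"delta_rot":[0,0,0]},{"fingers":0,"slide":[0.0142,-0.0389,0],"delta_rot":[0,0,0]},{"fingers":0,"slide":[0.0142,-0.0389,0],"delta_rot":[0,0,0]},{"fingers":0,"slide":[0.0142,-0.0389,0],"delta_rot":[0,0,0]},{"fingers":0,"slide":[0.0142,-0.0389,0],"delta_rot":[0,0,0]},{"fingers":0,"slide":[0.0142,-0.0389,0],"delta_rot":[0,0,0]},{"fingers":0,"slide":[0.0142,-0.0389,0],"delta_rot":[0,0,0]}]'
```

```text
time_s: 1.1
tcp_pos: [0.4203, 0.2242, 0.2065]
orientation: [3.142, 0.0, -1.449]
force: [2.1, 0.4, 0.5]
gripper_width: 0.0133
grasp_force: 0.0
time_s: 2.1
tcp_pos: [0.5623, -0.1647, 0.2063]
orientation: [3.141, 0.0, -1.445]
force: [0.2, 1.2, -0.1]
gripper_width: 0.0001
grasp_force: 0.0
```

```bash
python3 -m jog '[{"fingers":0,"slide":[0,0,-0.02],"delta_rot":[0,0,0]},{"fingers":0,"slide":[0,0,-0.02],"delta_rot":[0,0,0]},{"fingers":0,"slide":[0,0,-0.02],"delta_rot":[0,0,0]},{"fingers":0,"slide":[0,0,-0.02],"delta_rot":[0,0,0]},{"fingers":0,"slide":[0,0,-0.015],"delta_rot":[0,0,0]},{"fingers":0,"slide":[0,0,-0.015],"delta_rot":[0,0,0]},{"fingers":0,"slide":[0,0,-0.012],"delta_rot":[0,0,0]},{"fingers":0,"slide":[0,0,-0.006],"delta_rot":[0,0,0]},{"fingers":0,"slide":[0,0,-0.005],"delta_rot":[0,0,0]},{"fingers":0,"slide":[0,0,0],"delta_rot":[0,0,0]}]'
python3 - <<'E'
from h import *
c=cap("top"); np.save("top1.npy",c,allow_pickle=True)
s=manip.read_state();print(s["force"])
E
```

```text
time_s: 3.1
tcp_pos: [0.562, -0.163, 0.0732]
orientation: [3.141, 0.0, -1.445]
force: [-0.4, -0.4, 0.9]
gripper_width: 0.0006
grasp_force: 0.0
top [ 0.252 -0.009  1.286] [-2.937e+00  1.000e-03 -1.643e+00] 435.77016883164896 315.1769312235882 196.9654776271045
[-0.28290564 -0.58880269  0.96317665]
```

Free of contact; push 23 mm to the stand's left, then back off and lift.

```bash
python3 -m jog '[{"fingers":0,"slide":[-0.0003,0.0023,0],"delta_rot":[0,0,0]},{"fingers":0,"slide":[-0.0003,0.0023,0],"delta_rot":[0,0,0]},{"fingers":0,"slide":[-0.0003,0.0023,0],"delta_rot":[0,0,0]},{"fingers":0,"slide":[-0.0003,0.0023,0],"delta_rot":[0,0,0]},{"fingers":0,"slide":[-0.0003,0.0023,0],"delta_rot":[0,0,0]},{"fingers":0,"slide":[-0.0003,0.0023,0],"delta_rot":[0,0,0]},{"fingers":0,"slide":[-0.0003,0.0023,0],"delta_rot":[0,0,0]},{"fingers":0,"slide":[-0.0003,0.0023,0],"delta_rot":[0,0,0]},{"fingers":0,"slide":[-0.0003,0.0023,0],"delta_rot":[0,0,0]},{"fingers":0,"slide":[-0.0003,0.0023,0],"delta_rot":[0,0,0]}]'
python3 -m jog '[{"fingers":0,"slide":[0.0005,-0.004,0],"delta_rot":[0,0,0]},{"fingers":0,"slide":[0.0005,-0.004,0],"delta_rot":[0,0,0]},{"fingers":0,"slide":[0,0,0.02],"delta_rot":[0,0,0]},{"fingers":0,"slide":[0,0,0.03],"delta_rot":[0,0,0]},{"fingers":0,"slide":[0.02,0,0.03],"delta_rot":[0,0,0.14]},{"fingers":0,"slide":[0.03,0,0],"delta_rot":[0,0,0.14]},{"fingers":0,"slide":[0.03,0,0],"delta_rot":[0,0,0.14]},{"fingers":0,"slide":[0.03,0,0],"delta_rot":[0,0,0.14]},{"fingers":0,"slide":[0.03,0,0],"delta_rot":[0,0,0.14]},{"fingers":0,"slide":[0.02,0,0],"delta_rot":[0,0,0.14]}]'
python3 - <<'E'
from h import *
c=cap("top");np.save("top2.npy",c,allow_pickle=True)
a=cv2.resize(c["frame"][130:235,252:402],None,fx=5,fy=5,interpolation=cv2.INTER_CUBIC)
for i in range(0,150,10): cv2.putText(a,str(252+i),(i*5,8),0,.3,(0,255,255)); a[::4,i*5]=(0,255,255)
for i in range(0,105,10): cv2.putText(a,str(130+i),(0,i*5+8),0,.3,(0,255,255)); a[i*5,::4]=(0,255,255)
cv2.imwrite("pics/t2.png",a)
E
```

```text
time_s: 4.15
tcp_pos: [0.5592, -0.1398, 0.0735]
orientation: [3.142, 0.0, -1.445]
force: [-0.6, -0.1, -0.6]
gripper_width: 0.0002
grasp_force: 0.0
time_s: 5.15
tcp_pos: [0.7218, -0.1487, 0.1528]
orientation: [3.141, 0.0, -0.599]
force: [0.4, -0.3, -0.3]
gripper_width: 0.0004
grasp_force: 0.0
top [ 0.252 -0.009  1.286] [-2.937e+00  1.000e-03 -1.643e+00] 435.77016883164896 315.1769312235882 196.9654776271045
```

View pics/t2.png

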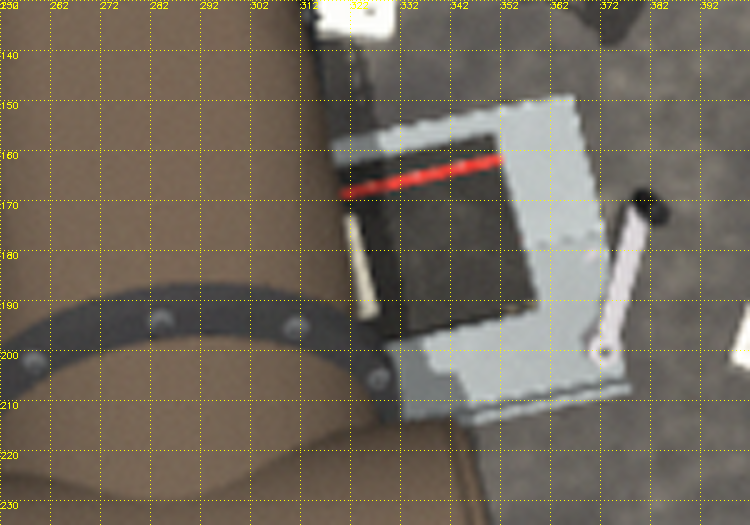

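The book's right corners, at (351,157) and (359.5,192), show almost no movement. I need to compare the fingertip with the model in the scene view.

```bash
python3 - <<'E'
from h import *
c=cap("scene");np.save("sc2.npy",c,allow_pickle=True); s=manip.read_state()
P=s["tcp_pos"]; u,v=proj(c,P); print(u,v)
f=c["frame"][110:270,240:440]; a=cv2.resize(f,None,fx=4,fy=4,interpolation=cv2.INTER_CUBIC)
D=lambda u,v,col:cv2.drawMarker(a,(int((u-239.6)*4),int((v-109.6)*4)),col,0,12,1)
D(u,v,(0,255,0))
a0,t=.1264,np.array([.4593,-.0674]);ab,tb=1.7187,np.array([.5496,-.0706])
for x,y in((.0755,-.053),(-.0755,-.053),(-.0755,.052),(.0755,.052)):
    w=R.from_euler('z',ab).as_matrix()@[x,y,.084]+np.r_[tb,0]; D(*proj(c,w),(255,0,255))
for x,y,z in((.163,.14,.067),(.163,-.14,.067),(-.0123,.14,.0335),(-.0123,-.14,.0335)):
    D(*proj(c,R.from_euler('z',a0).as_matrix()@[x,y,z]+np.r_[t,0]),(0,255,255))
cv2.imwrite("pics/s2.png",a)
E
```

```text
scene [0.014 0.581 0.48 ] [-2.041 -0.022 -2.411] 395.71792792004516 313.34944983433843 203.13641221621282
295.4732466861866 139.8978502502846
```

View pics/s2.png

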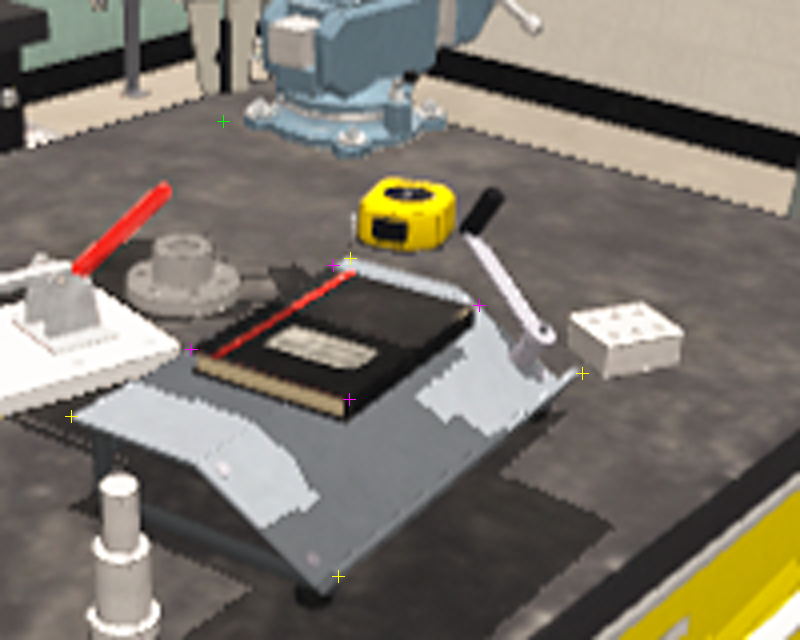

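The magenta and yellow marks match the book and stand within about 3 px, but the green TCP mark at (223,120) shows no gripper, only the arm's shadow. I'll look at both full frames, with the TCP marked, for the start and for now.

```bash
python3 - <<'E'
from h import *
o=[]
for f,P in(("top0",(.278,.615,.206)),("scene0",(.278,.615,.206)),("top2",(.7218,-.1487,.1528)),("sc2",(.7218,-.1487,.1528)),("top1",(.562,-.163,.0732))):
    c=np.load(f+".npy",allow_pickle=True).item(); a=c["frame"].copy(); u,v=proj(c,P); print(f,u,v)
    cv2.drawMarker(a,(int(u),int(v)),(0,255,0),0,20,2); o.append(a)
m=np.vstack([np.hstack(o[1:3]),np.hstack([o[3],o[4]])]);cv2.imwrite("pics/m.png",cv2.resize(m,(800,500),interpolation=cv2.INTER_AREA))
E
```

```text
top0 57.279974695611486 295.625744644484
scene0 -34.23430376969651 468.246440486112
top2 353.4161152045955 110.99855148222204
sc2 295.5452237842864 139.59010233503415
top1 361.01726797390756 173.70237132265942
```

View pics/m.png

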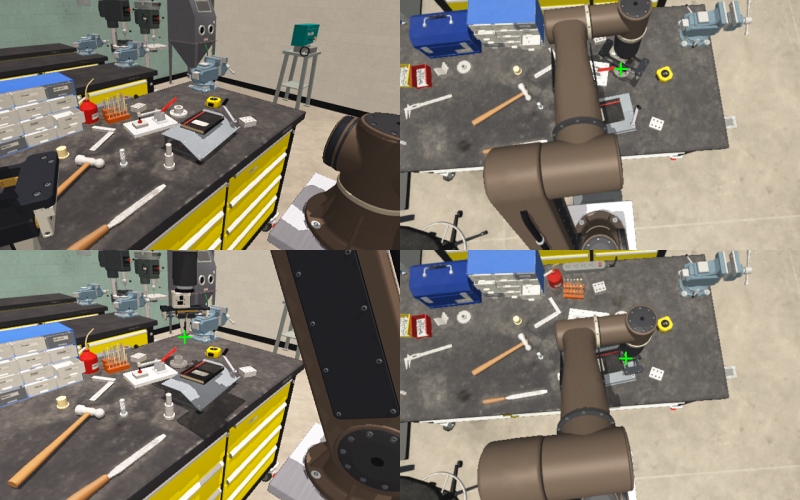

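The gripper is seen ending near row 109 in the scene view, about 80 mm above the computed TCP. I'll zoom in on the fingers.

```bash
python3 - <<'E'
from h import *
c=np.load("sc2.npy",allow_pickle=True).item(); d=np.load("top1.npy",allow_pickle=True).item()
a=cv2.resize(c["frame"][40:160,240:360],(480,480),interpolation=cv2.INTER_CUBIC)
b=cv2.resize(d["frame"][140:220,310:390],(320,320),interpolation=cv2.INTER_CUBIC)
for P in((.562,-.163,.0732),):
    u,v=proj(d,P);cv2.drawMarker(b,(int((u-309.6)*4),int((v-139.6)*4)),(0,255,0),0,12,1)
b=np.vstack([b,np.zeros((160,320,3),np.uint8)])
cv2.imwrite("pics/g.png",np.hstack([a,b]))
E
```

```text
(no output)
```

View pics/g.png

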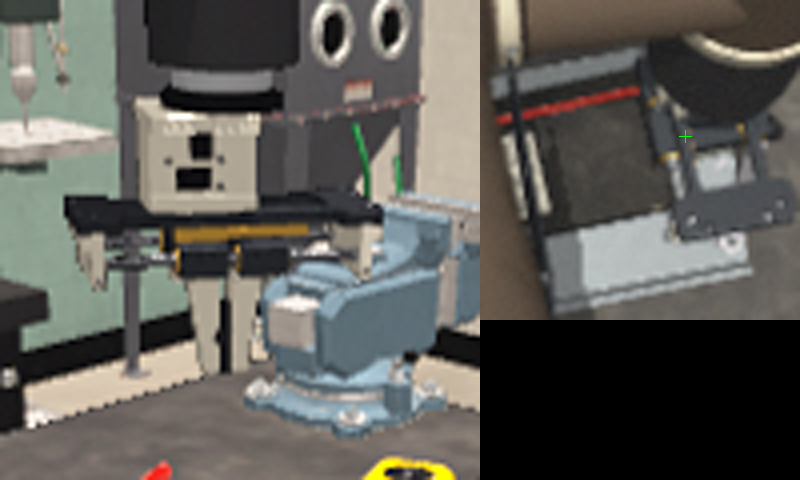

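Cream finger tips appear to end near row 133, above the projected TCP at row 139.9. I'll check by differencing against the first scene frame, which had no arm there.

```bash
python3 - <<'E'
from h import *
c=np.load("sc2.npy",allow_pickle=True).item();d=np.load("scene0.npy",allow_pickle=True).item()
m=np.abs(c["frame"].astype(int)-d["frame"]).sum(2)
print(m[128:148,284:308:2]); print(np.round(c["frame"][132:143,295]).tolist(), d["frame"][132:143,295].tolist())
for z in(0,.005,.01,.015,.019,.025):print(z,proj(c,(.7218,-.1487,.1528+z)))
E
```

```text
[[ 67  68  54  78  37  48 472  37  41 187  71  68]
 [ 66  67  57  78  42  52 471  45  52 290  68  60]
 [ 70  71  58  70  32  49 476  39  42 177  44  40]
 [ 69  68  76 140  30  49 478  37 302 120  48  47]
 [ 71  67  72 134  46  50 369 169 167  62  42  46]
 [ 70  65  70  47  36  21  42  71  63  39  41  40]
 [ 69  67  68  37  48  46  52  46  37  39  51  39]
 [ 64  31  39  43  39  40  45  42  39  40  70  57]
 [ 42  43  50  45  45  44  46  48  40  68  67  72]
 [ 42  44  47  45  42  45  43  44  44  72  63  74]
 [ 41  42  48  45  46  42  49  47  44  68  62  69]
 [ 45  47  42  44  44  42  45  50  44  55  53  57]
 [ 44  44  46  46  42  41  43  46  50  39  57  55]
 [ 45  42  45  45  44  45  47  44  49  39  45  38]
 [ 46  47  48  45  44  43  43  44  39  50  43  40]
 [ 44  44  45  44  44  43  44  39  43  48  49  45]
 [ 46  41  44  48  49  43  45  43  44  47  44  45]
 [ 44  44  42  48  45  43  41  46  43  44  42  43]
 [ 43  44  44  44  47  43  47  42  44  42  42  45]
 [ 43  43  47  39  40  42  44  43  41  49  46  44]]
[[18, 15, 16], [58, 60, 65], [100, 105, 113], [98, 103, 112], [103, 106, 117], [105, 112, 120], [106, 112, 120], [100, 106, 114], [95, 99, 107], [100, 104, 113], [100, 105, 116]] [[137, 155, 171], [78, 80, 86], [85, 88, 95], [84, 88, 96], [89, 91, 101], [90, 97, 103], [91, 96, 103], [86, 91, 98], [83, 86, 94], [85, 89, 97], [87, 92, 101]]
0 (np.float64(295.5452237842864), np.float64(139.59010233503415))
0.005 (np.float64(295.54912415139427), np.float64(137.77534131062635))
0.01 (np.float64(295.5530413606971), np.float64(135.95274395744894))
0.015 (np.float64(295.5569755215204), np.float64(134.1222594085411))
0.019 (np.float64(295.5601351293458), np.float64(132.65215852434937))
0.025 (np.float64(295.56489513978266), np.float64(130.43742304488205))
```

The fingers really end 19 mm behind the reported TCP. That means the first push passed above the book without touching it. From here on I'll take tip z as TCP z + 19 mm and repeat the push 20 mm lower.

```bash
python3 -m jog '[{"fingers":0,"slide":[-0.032,-0.0028,0],"delta_rot":[0,0,-0.141]},{"fingers":0,"slide":[-0.032,-0.0028,0],"delta_rot":[0,0,-0.141]},{"fingers":0,"slide":[-0.032,-0.0028,0],"delta_rot":[0,0,-0.141]},{"fingers":0,"slide":[-0.032,-0.0028,0],"delta_rot":[0,0,-0.141]},{"fingers":0,"slide":[-0.032,-0.0028,0],"delta_rot":[0,0,-0.141]},{"fingers":0,"slide":[0,0,-0.025],"delta_rot":[0,0,-0.141]},{"fingers":0,"slide":[0,0,-0.03],"delta_rot":[0,0,0]},{"fingers":0,"slide":[0,0,-0.025],"delta_rot":[0,0,0]},{"fingers":0,"slide":[0,0,-0.01],"delta_rot":[0,0,0]},{"fingers":0,"slide":[0,0,-0.007],"delta_rot":[0,0,0]}]'
python3 -m jog '[{"fingers":0,"slide":[0,0,-0.002],"delta_rot":[0,0,0]},{"fingers":0,"slide":[0,0,0],"delta_rot":[0,0,0]},{"fingers":0,"slide":[-0.0003,0.0028,0],"delta_rot":[0,0,0]},{"fingers":0,"slide":[-0.0003,0.0028,0],"delta_rot":[0,0,0]},{"fingers":0,"slide":[-0.0003,0.0028,0],"delta_rot":[0,0,0]},{"fingers":0,"slide":[-0.0003,0.0028,0],"delta_rot":[0,0,0]},{"fingers":0,"slide":[-0.0003,0.0028,0],"delta_rot":[0,0,0]},{"fingers":0,"slide":[-0.0003,0.0028,0],"delta_rot":[0,0,0]},{"fingers":0,"slide":[-0.0003,0.0028,0],"delta_rot":[0,0,0]},{"fingers":0,"slide":[-0.0003,0.0028,0],"delta_rot":[0,0,0]}]'
python3 -m jog '[{"fingers":0,"slide":[0,0,0],"delta_rot":[0,0,0]},{"fingers":0,"slide":[0.0005,-0.004,0],"delta_rot":[0,0,0]},{"fingers":0,"slide":[0.0005,-0.004,0],"delta_rot":[0,0,0]},{"fingers":0,"slide":[0,0,0.03],"delta_rot":[0,0,0]},{"fingers":0,"slide":[0,0,0.03],"delta_rot":[0,0,0]},{"fingers":0,"slide":[0.02,0.01,0.03],"delta_rot":[0,0,0.14]},{"fingers":0,"slide":[0.03,0.01,0],"delta_rot":[0,0,0.14]},{"fingers":0,"slide":[0.03,0.01,0],"delta_rot":[0,0,0.14]},{"fingers":0,"slide":[0.03,0.01,0],"delta_rot":[0,0,0.14]},{"fingers":0,"slide":[0.03,0.01,0],"delta_rot":[0,0,0.14]}]'
python3 - <<'E'
from h import *
c=cap("scene");np.save("sc3.npy",c,allow_pickle=True);f=c["frame"]
a0,t=.1264,np.array([.4593,-.0674])
k=cv2.cvtColor(f,cv2.COLOR_BGR2HSV)
def red(f):
    h=cv2.cvtColor(f,cv2.COLOR_BGR2HSV);m=((h[...,0]<8)|(h[...,0]>172))&(h[...,1]>150)&(h[...,2]>60);m[:, :285]=0;m[:165]=0;m[205:]=0;m[:,345:]=0
    p=np.argwhere(m);return p[:,::-1]
for n in("scene0","sc3"):
    d=np.load(n+".npy",allow_pickle=True).item();p=red(d["frame"]); p=p[p[:,0].argsort()]
    for q in(p[:3].mean(0),p[-3:].mean(0)):
        w=onz(d,*q,.084)-np.r_[t,0]; print(n,len(p),q,np.round(R.from_euler('z',-a0).apply(w),4))
E
```

```text
time_s: 6.25
tcp_pos: [0.5597, -0.1624, 0.0561]
orientation: [3.141, -0.0, -1.452]
force: [0.3, -1.0, 0.2]
gripper_width: 0.0001
grasp_force: 0.0
time_s: 7.25
tcp_pos: [0.558, -0.1394, 0.0547]
orientation: [-3.141, -0.0, -1.451]
force: [-0.0, -3.0, 1.5]
gripper_width: 0.0004
grasp_force: 1.2
time_s: 8.25
tcp_pos: [0.6998, -0.0976, 0.1443]
orientation: [3.142, 0.0, -0.745]
force: [0.0, 0.7, -0.0]
gripper_width: 0.0003
grasp_force: 0.0
scene [0.014 0.581 0.48 ] [-2.041 -0.022 -2.411] 395.71792792004516 313.34944983433843 203.13641221621282
scene0 81 [293.33333333 198.33333333] [0.1256 0.0602 0.084 ]
scene0 81 [327. 178.] [ 0.1281 -0.0839  0.084 ]
sc3 81 [287.66666667 200.        ] [0.1306 0.0746 0.084 ]
sc3 81 [323.         180.66666667] [ 0.1269 -0.0637  0.084 ]
```

```bash
python3 -m jog '[{"fingers":0.0876,"slide":[-0.012,0.008,0],"delta_rot":[0,0,0.125]},{"fingers":0.0876,"slide":[-0.012,0.008,0],"delta_rot":[0,0,0.125]},{"fingers":0.0876,"slide":[-0.012,0.008,0],"delta_rot":[0,0,0.125]},{"fingers":0.0876,"slide":[-0.012,0.008,0],"delta_rot":[0,0,0.125]},{"fingers":0.0876,"slide":[-0.012,0.008,0],"delta_rot":[0,0,0.125]},{"fingers":0.0876,"slide":[-0.012,0.008,0],"delta_rot":[0,0,0.123]},{"fingers":0.0876,"slide":[-0.01,0.0055,0],"delta_rot":[0,0,0.123]},{"fingers":0.0876,"slide":[0,0,-0.02],"delta_rot":[0,0,0]},{"fingers":0.0876,"slide":[0,0,-0.02],"delta_rot":[0,0,0]},{"fingers":0.0876,"slide":[0,0,-0.015],"delta_rot":[0,0,0]}]'
python3 -m jog '[{"fingers":0.0876,"slide":[0,0,-0.01],"delta_rot":[0,0,0]},{"fingers":0.0876,"slide":[0,0,-0.008],"delta_rot":[0,0,0]},{"fingers":0.0876,"slide":[0,0,-0.006],"delta_rot":[0,0,0]},{"fingers":0.0876,"slide":[0,0,-0.005],"delta_rot":[0,0,0]},{"fingers":0.0876,"slide":[0,0,-0.004],"delta_rot":[0,0,0]},{"fingers":0.0876,"slide":[0,0,-0.003],"delta_rot":[0,0,0]},{"fingers":0.0876,"slide":[0,0,0],"delta_rot":[0,0,0]},{"fingers":0.0876,"slide":[0,0,0],"delta_rot":[0,0,0]},{"fingers":0.0876,"slide":[0,0,0],"delta_rot":[0,0,0]},{"fingers":0.0876,"slide":[0,0,0],"delta_rot":[0,0,0]}]'
```

```text
time_s: 9.3
tcp_pos: [0.6161, -0.0443, 0.0883]
orientation: [-3.141, 0.001, 0.12]
force: [-1.0, -0.7, 0.1]
gripper_width: 0.0751
grasp_force: 0.0
time_s: 10.3
tcp_pos: [0.617, -0.0441, 0.0539]
orientation: [-3.142, -0.0, 0.12]
force: [0.9, -0.2, 1.4]
gripper_width: 0.0875
grasp_force: 0.0
```

```bash
python3 -m jog '[{"fingers":0.0876,"slide":[-0.004,-0.0005,0],"delta_rot":[0,0,0.005]},{"fingers":0.0876,"slide":[-0.004,-0.0005,0],"delta_rot":[0,0,0]},{"fingers":0.0876,"slide":[-0.004,-0.0005,0],"delta_rot":[0,0,0]},{"fingers":0.0876,"slide":[-0.004,-0.0005,0],"delta_rot":[0,0,0]},{"fingers":0.0876,"slide":[-0.004,-0.0005,0],"delta_rot":[0,0,0]},{"fingers":0.0876,"slide":[-0.004,-0.0005,0],"delta_rot":[0,0,0]},{"fingers":0.0876,"slide":[-0.004,-0.0005,0],"delta_rot":[0,0,0]},{"fingers":0.0876,"slide":[-0.004,-0.0005,0],"delta_rot":[0,0,0]},{"fingers":0.0876,"slide":[-0.004,-0.0005,0],"delta_rot":[0,0,0]},{"fingers":0.0876,"slide":[-0.004,-0.0005,0],"delta_rot":[0,0,0]}]'
python3 -m jog '[{"fingers":0.0876,"slide":[-0.003,-0.0004,0],"delta_rot":[0,0,0]},{"fingers":0.0876,"slide":[-0.003,-0.0004,0],"delta_rot":[0,0,0]},{"fingers":0.0876,"slide":[-0.003,-0.0004,0],"delta_rot":[0,0,0]},{"fingers":0.0876,"slide":[-0.003,-0.0004,0],"delta_rot":[0,0,0]},{"fingers":0.0876,"slide":[0,0,0],"delta_rot":[0,0,0]},{"fingers":0.0876,"slide":[0,0,0],"delta_rot":[0,0,0]},{"fingers":0.0876,"slide":[0,0,0],"delta_rot":[0,0,0]},{"fingers":0.0876,"slide":[0,0,0],"delta_rot":[0,0,0]},{"fingers":0.0876,"slide":[0,0,0],"delta_rot":[0,0,0]},{"fingers":0.0876,"slide":[0,0,0],"delta_rot":[0,0,0]}]'
```

```text
time_s: 11.3
tcp_pos: [0.5759, -0.0492, 0.0533]
orientation: [-3.142, 0.001, 0.125]
force: [0.3, -0.8, -0.9]
gripper_width: 0.0876
grasp_force: 0.0
time_s: 12.3
tcp_pos: [0.5648, -0.0507, 0.0535]
orientation: [-3.142, 0.0, 0.125]
force: [1.0, -0.4, -0.3]
gripper_width: 0.0873
grasp_force: 0.0
```

```bash
python3 - <<'E'
from h import *
c=cap("scene");np.save("sc4.npy",c,allow_pickle=True)
a=cv2.resize(c["frame"][130:270,240:420],None,fx=4,fy=4,interpolation=cv2.INTER_CUBIC)
a0,t=.1264,np.array([.4593,-.0674]);S=R.from_euler('y',-np.pi/6).as_matrix()
sl=lambda p:R.from_euler('z',a0).apply(S@np.array(p)+[0,0,.022])+np.r_[t,0]
for x in(0,.105):
  for y in(-.0735,.0775):
    u,v=proj(c,sl([x,y,.017]));print(u,v);cv2.drawMarker(a,(int((u-239.6)*4),int((v-129.6)*4)),(255,0,255),0,12,1)
cv2.imwrite("pics/s4.png",a)
E
```

```text
scene [0.014 0.581 0.48 ] [-2.041 -0.022 -2.411] 395.71792792004516 313.34944983433843 203.13641221621282
371.82737982999674 211.3516869588214
339.0405638673175 238.29701299006825
340.44826513481314 181.8891709204178
304.3958760916805 204.31996280525735
```

View pics/s4.png

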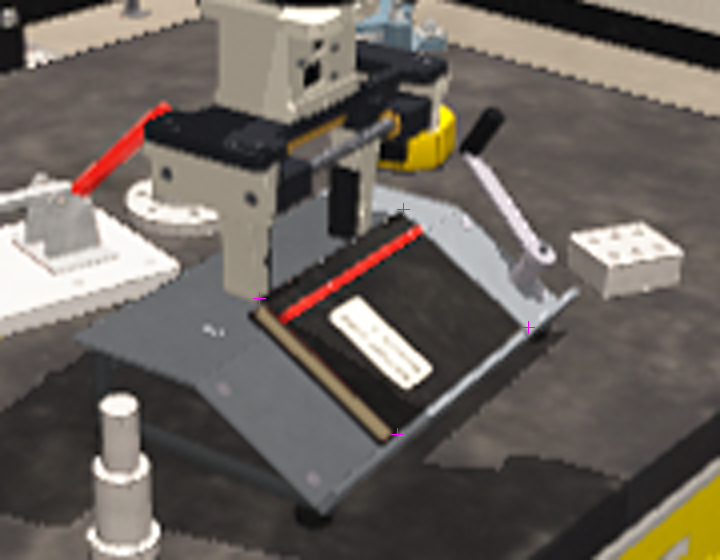

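The book has tipped and slid down the slope. It lies against the lip close to the predicted seated outline (corners within about 3 px). I'll nudge it from behind to seat the spine square.

```bash
python3 -m jog '[{"fingers":0.0876,"slide":[-0.001,-0.0001,0],"delta_rot":[0,0,0]},{"fingers":0.0876,"slide":[-0.001,-0.0001,0],"delta_rot":[0,0,0]},{"fingers":0.0876,"slide":[-0.001,-0.0001,0],"delta_rot":[0,0,0]},{"fingers":0.0876,"slide":[-0.001,-0.0001,0],"delta_rot":[0,0,0]},{"fingers":0.0876,"slide":[-0.001,-0.0001,0],"delta_rot":[0,0,0]},{"fingers":0.0876,"slide":[-0.001,-0.0001,0],"delta_rot":[0,0,0]},{"fingers":0.0876,"slide":[-0.0005,0,0],"delta_rot":[0,0,0]},{"fingers":0.0876,"slide":[0,0,0],"delta_rot":[0,0,0]},{"fingers":0.0876,"slide":[0,0,0],"delta_rot":[0,0,0]},{"fingers":0.0876,"slide":[0,0,0],"delta_rot":[0,0,0]}]'
```

```text
time_s: 13.35
tcp_pos: [0.5593, -0.0511, 0.054]
orientation: [3.142, -0.002, 0.126]
force: [4.1, 0.2, 1.3]
gripper_width: 0.0877
grasp_force: 2.2
```

```bash
python3 - <<'E'
from h import *
a0,t=.1264,np.array([.4593,-.0674]);S=R.from_euler('y',-np.pi/6).as_matrix()
sl=lambda p:R.from_euler('z',a0).apply(S@np.array(p)+[0,0,.022])+np.r_[t,0]
n=R.from_euler('z',a0).apply([-.51,.86,0])
def T(k,d):
    q=[.028+.09*np.cos(k),-.125+.09*np.sin(k)]
    w=sl(q+[.049])-n*d; w[2]=sl(q+[.041])[2]+.004-.019; return w
p=None
for k,d in((-.4,.032),(-.4,.017),(-.1,.017),(.2,.017),(.5,.017),(.8,.017),(1.1,.017),(1.35,.017),(1.57,.017)):
    w=T(k,d); print(k,np.round(w,4),None if p is None else np.round(w-p,4)); p=w
E
python3 -m jog '[{"fingers":0.0876,"slide":[0.01,0.001,0],"delta_rot":[0,0,0]},{"fingers":0.0876,"slide":[0.01,0.001,0.01],"delta_rot":[0,0,0]},{"fingers":0.05,"slide":[0,0,0.04],"delta_rot":[0,0,0]},{"fingers":0,"slide":[0,0,0.04],"delta_rot":[0,0,-0.13]},{"fingers":0,"slide":[0,0,0.03],"delta_rot":[0,0,-0.13]},{"fingers":0,"slide":[0,0,0],"delta_rot":[0,0,-0.13]},{"fingers":0,"slide":[0,0,0],"delta_rot":[0,0,-0.13]},{"fingers":0,"slide":[0,0,0],"delta_rot":[0,0,-0.13]},{"fingers":0,"slide":[0,0,0],"delta_rot":[0,0,-0.13]},{"fingers":0,"slide":[0,0,0],"delta_rot":[0,0,-0.13]}]'
```

```text
-0.4 [ 0.5701 -0.2424  0.098 ] None
-0.4 [ 0.5609 -0.2306  0.098 ] [-0.0092  0.0118  0.    ]
-0.1 [ 0.5633 -0.204   0.1013] [0.0024 0.0266 0.0033]
0.2 [ 0.5588 -0.1775  0.1006] [-0.0045  0.0265 -0.0007]
0.5 [ 0.5477 -0.1534  0.096 ] [-0.0111  0.0241 -0.0046]
0.8 [ 0.531  -0.134   0.0879] [-0.0167  0.0195 -0.0081]
1.1 [ 0.5102 -0.1208  0.0769] [-0.0208  0.0131 -0.0109]
1.35 [ 0.4911 -0.1156  0.0664] [-0.0191  0.0052 -0.0106]
1.57 [ 0.474  -0.1156  0.0565] [-0.0171  0.     -0.0098]
time_s: 14.35
tcp_pos: [0.5774, -0.0496, 0.1728]
orientation: [3.139, 0.002, -0.791]
force: [-0.0, -0.4, -0.3]
gripper_width: 0.0291
grasp_force: 0.0
```

```bash
python3 -m jog '[{"fingers":0,"slide":[-0.001,-0.035,0],"delta_rot":[0,0,-0.126]},{"fingers":0,"slide":[-0.002,-0.04,0],"delta_rot":[0,0,0]},{"fingers":0,"slide":[-0.002,-0.04,0],"delta_rot":[0,0,0]},{"fingers":0,"slide":[-0.002,-0.04,0],"delta_rot":[0,0,0]},{"fingers":0,"slide":[-0.001,-0.038,0],"delta_rot":[0,0,0]},{"fingers":0,"slide":[0,0,0],"delta_rot":[0,0,0]},{"fingers":0,"slide":[0,0,-0.03],"delta_rot":[0,0,0]},{"fingers":0,"slide":[0,0,-0.025],"delta_rot":[0,0,0]},{"fingers":0,"slide":[0,0,-0.02],"delta_rot":[0,0,0]},{"fingers":0,"slide":[0,0,0],"delta_rot":[0,0,0]}]'
```

```text
time_s: 15.35
tcp_pos: [0.5674, -0.2415, 0.0949]
orientation: [3.137, 0.006, -0.912]
force: [0.1, 0.5, -0.5]
gripper_width: 0.0008
grasp_force: 0.0
```

```bash
python3 -m jog '[{"fingers":0,"slide":[-0.0033,0.0055,0.0015],"delta_rot":[0,0,0]},{"fingers":0,"slide":[-0.0033,0.0055,0.0015],"delta_rot":[0,0,0]},{"fingers":0,"slide":[0.0008,0.0089,0.0011],"delta_rot":[0,0,0]},{"fingers":0,"slide":[0.0008,0.0089,0.0011],"delta_rot":[0,0,0]},{"fingers":0,"slide":[0.0008,0.0089,0.0011],"delta_rot":[0,0,0]},{"fingers":0,"slide":[-0.0015,0.0088,-0.0002],"delta_rot":[0,0,0]},{"fingers":0,"slide":[-0.0015,0.0088,-0.0002],"delta_rot":[0,0,0]},{"fingers":0,"slide":[-0.0015,0.0088,-0.0002],"delta_rot":[0,0,0]},{"fingers":0,"slide":[-0.0055,0.012,-0.0023],"delta_rot":[0,0,0]},{"fingers":0,"slide":[-0.0055,0.012,-0.0023],"delta_rot":[0,0,0]}]'
```

```text
time_s: 16.35
tcp_pos: [0.5495, -0.1532, 0.099]
orientation: [3.141, 0.001, -0.911]
force: [1.3, -0.2, 0.3]
gripper_width: 0.0003
grasp_force: 0.5
```

```bash
python3 -m jog '[{"fingers":0,"slide":[-0.006,0.0065,-0.003],"delta_rot":[0,0,0]},{"fingers":0,"slide":[-0.006,0.0065,-0.003],"delta_rot":[0,0,0]},{"fingers":0,"slide":[-0.006,0.0065,-0.003],"delta_rot":[0,0,0]},{"fingers":0,"slide":[-0.007,0.0044,-0.004],"delta_rot":[0,0,0]},{"fingers":0,"slide":[-0.007,0.0044,-0.004],"delta_rot":[0,0,0]},{"fingers":0,"slide":[-0.007,0.0044,-0.004],"delta_rot":[0,0,0]},{"fingers":0,"slide":[-0.0095,0.0026,-0.005],"delta_rot":[0,0,0]},{"fingers":0,"slide":[-0.0095,0.0026,-0.005],"delta_rot":[0,0,0]},{"fingers":0,"slide":[0,0,0],"delta_rot":[0,0,0]},{"fingers":0,"slide":[0,0,0],"delta_rot":[0,0,0]}]'
python3 - <<'E'
from h import *
a0,t=.1264,np.array([.4593,-.0674]);S=R.from_euler('y',-np.pi/6).as_matrix()
sl=lambda p:R.from_euler('z',a0).apply(S@np.array(p)+[0,0,.022])+np.r_[t,0]
c=cap("scene");np.save("sc5.npy",c,allow_pickle=True)
a=cv2.resize(c["frame"][130:270,240:420],None,fx=4,fy=4,interpolation=cv2.INTER_CUBIC)
for k in(1.2,1.35,1.57):
  for o in(.021,.059):
    u,v=proj(c,sl([.028+.09*np.cos(k),-.125+.09*np.sin(k),o]));cv2.drawMarker(a,(int((u-239.6)*4),int((v-129.6)*4)),(255,0,255) if k!=1.35 else (0,255,0),0,10,1)
cv2.imwrite("pics/s5.png",a)
E
```

```text
time_s: 17.35
tcp_pos: [0.4923, -0.1164, 0.0686]
orientation: [3.141, 0.0, -0.911]
force: [0.6, -0.1, -0.2]
gripper_width: 0.0003
grasp_force: 0.0
scene [0.014 0.581 0.48 ] [-2.041 -0.022 -2.411] 395.71792792004516 313.34944983433843 203.13641221621282
```

View pics/s5.png

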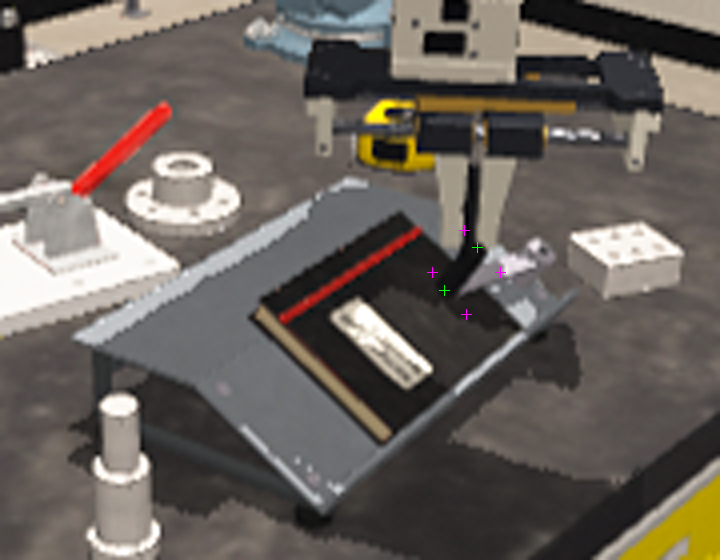

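The book sits against the lip and the pin is near 1.4 rad, with its foot at crop (455,295). Finish the swing, then withdraw uphill and up.

```bash
python3 -m jog '[{"fingers":0,"slide":[-0.0045,0,-0.003],"delta_rot":[0,0,0]},{"fingers":0,"slide":[-0.0045,0,-0.003],"delta_rot":[0,0,0]},{"fingers":0,"slide":[-0.0045,0,-0.003],"delta_rot":[0,0,0]},{"fingers":0,"slide":[-0.0035,0,-0.002],"delta_rot":[0,0,0]},{"fingers":0,"slide":[0,0,0],"delta_rot":[0,0,0]},{"fingers":0,"slide":[0,0,0],"delta_rot":[0,0,0]},{"fingers":0,"slide":[0.004,0,0.003],"delta_rot":[0,0,0]},{"fingers":0,"slide":[0.01,0,0.02],"delta_rot":[0,0,0]},{"fingers":0,"slide":[0,0,0.04],"delta_rot":[0,0,0]},{"fingers":0,"slide":[0,0,0.05],"delta_rot":[0,0,0]}]'
python3 -m jog '[{"fingers":0,"slide":[0,0.01,0.02],"delta_rot":[0,0,0]},{"fingers":0,"slide":[-0.005,0.05,0],"delta_rot":[0,0,0]},{"fingers":0,"slide":[-0.005,0.05,0],"delta_rot":[0,0,0]},{"fingers":0,"slide":[-0.005,0.05,0],"delta_rot":[0,0,0]},{"fingers":0,"slide":[-0.01,0.05,0],"delta_rot":[0,0,0]},{"fingers":0,"slide":[-0.01,0.05,0],"delta_rot":[0,0,0]},{"fingers":0,"slide":[-0.01,0.05,0],"delta_rot":[0,0,0]},{"fingers":0,"slide":[-0.01,0.05,0],"delta_rot":[0,0,0]},{"fingers":0,"slide":[-0.01,0.05,0],"delta_rot":[0,0,0]},{"fingers":0,"slide":[-0.01,0.05,0],"delta_rot":[0,0,0]}]'
python3 - <<'E'
from h import *
a0,t=.1264,np.array([.4593,-.0674]);S=R.from_euler('y',-np.pi/6).as_matrix()
c=cap("top");np.save("top6.npy",c,allow_pickle=True);f=c["frame"]
h=cv2.cvtColor(f,cv2.COLOR_BGR2HSV)
def onslope(u,v,off):
    Q=R.from_euler('z',a0).as_matrix()@S; o=np.r_[t,.022]; p=Q.T@(np.array(c["xyz"])-o); d=Q.T@ray(c,u,v); return p+d*(off-p[2])/d[2]
Q=R.from_euler('z',a0).as_matrix()@S
# rectify to slope frame at book-cover height: 1 px=1 mm, print brightness in a coarse grid
def rect(off,cx=range(-20,130,5),cy=range(100,-155,-5)):
    g=[]
    for x in cx:
        r=''
        for y in cy:
            u,v=proj(c,Q@np.array([x/1e3,y/1e3,off])+np.r_[t,.022]); b,gg,rr=map(int,f[int(round(v)),int(round(u))])
            r+= 'R' if rr>gg+50 else '.' if max(b,gg,rr)<75 else '+' if max(b,gg,rr)<150 else '#' if max(b,gg,rr)<200 else 'W'
        g.append(f"{x:4d} {r}")
    print("\n".join(g[::-1]))
rect(.017)
E
```

```text
time_s: 18.4
tcp_pos: [0.4888, -0.1163, 0.1707]
orientation: [3.138, 0.002, -0.911]
force: [1.3, 0.9, 0.8]
gripper_width: 0.0004
grasp_force: 0.0
time_s: 19.4
tcp_pos: [0.4152, 0.3395, 0.1913]
orientation: [-3.141, 0.0, -0.91]
force: [2.6, 0.2, -1.6]
gripper_width: 0.0002
grasp_force: 0.0
top [ 0.252 -0.009  1.286] [-2.937e+00  1.000e-03 -1.643e+00] 435.77016883164896 315.1769312235882 196.9654776271045
 125 ###############################################++++
 120 ###############################################++++
 115 ################################################+++
 110 #######+#++#++++++++#++++++++++++++#############+++
 105 #####..+..+..+.....+..+....+......+############++++
 100 #####+.............................#############+++
  95 #####..............................#############+++
  90 #####RRRRRRRRRRRRRRRRRRRRRRRRRRRRRR#############+++
  85 #####RRRRRR+RRRRRRRR+RR+RR+RR.RR.RR#############+++
  80 #####+.............................#############+++
  75 #####......#W#WW+.................++###########++++
  70 #####+....+WWWWWW..................#############+++
  65 ####
[... 316 characters left out ...]
########+++##+++
  35 ####++....+WWWW#W.............+..+++#####+#++###+++
  30 #####......WWWWWW+..........+##WW#WW#WW#WW#W##W#+++
  25 #####......W#WWWW+...........###########W#W#W+##+++
  20 #####+....+WWWWWW............+##+#+#############+++
  15 #####......WW###+..................+###########++++
  10 #####..............................#+##+##+##+#++++
   5 ++++++.............................++++++++++++++++
   0 ######++#+##+##++++#+++++++##+++++++#++##+##+###+++
  -5 +++++++++++++++++++++++++++++++++++++++++++++++++++
 -10 +++++++++++++++++++++++++++++++++++++++++++++++++++
 -15 +++++++++++++++++++++++++++++++++++++++++++++++++++
 -20 +++++++++++++++++++++++++++++++++++++++++++++++++++
```

The rectified view shows the book square against the lip (y +77 to −73 mm, top edge at about 105–108 mm). The keeper bar lies across it, parallel to the lip, and the arm is clear.

```bash
python3 -c "
from plant import manip
print(manip.sign_off())"
```

```text
the job is handed in; nothing more can be done
None
```

I handed the job in at about 19.5 s: by my last top-camera check the log book lies square against the lip, about 2 mm off mid-width, with the keeper across it parallel to the lip; the arm never went near the shaft or block, and my first sideways push missed the book because the fingers end 19 mm short of the reported TCP, so I corrected for that and repeated it.

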